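# Pack the short brass bushing and close the parts box

### The arm

A 7-joint arm with a two-finger parallel gripper is mounted at the origin on the work surface. World frame = base frame: x ahead of the robot, y to its left, z up, the work surface at z = 0. Lengths are in m, angles in rad, forces in N, time in s.
With the tool pointing down it reaches from about 0.425 to 0.875 m from the base axis. Payload 4.7 kg.
Tool frame: the origin (TCP) lies between the finger pads; the fingertips stand 14 mm ahead of it and the grasp point (between the pads) lies 5 mm behind it; z points along the fingers, y is the line along which they close (so a half turn about z gives the same grasp; the last joint's range is limited). The gripper opens to 87 mm and grips with 3 to 60 N. Pads are 19 mm wide; open, the fingers measure 117 mm over their backs; the gripper's body (75 mm by 190 mm) begins 51 mm behind the grasp point.
Start: joints at [-1.127, 0.321, -0.07, 1.45, 0.023, 1.371, -0.057], TCP at [0.271, 0.591, 0.237] pointing down, gripper open.
Joint ranges: [-2.86, 2.86], [-0.3, 2.09], [-1.38, 1.24], [0.06, 2.45], [-1.56, 4.7], [0.09, 2.05], [-2.69, 2.69]. Speed limits (rad/s): [2.57, 2.57, 3.14, 3.14, 3.14, 3.14, 3.14].

### API

Orientations are given as a rotation vector (axis times angle).
In Python, from bench import ctrl gives the robot as it stands.
- The arm moves only by the tool step_arm, never from a script. Its argument "commands" is a list of rows, each an object with "travel": the shift along the tool's x, y, z in m, a list of three; "turn": the turn, a rotation vector about the tool's x, y, z in degrees, a list of three. A call has 1 to 5 rows; each row is the pose to reach, as a shift and turn from the pose commanded when the call began, along the tool's axes at that moment; what a row does not reach only later rows make up. A row lasts 1/10 s, in which the tool goes at most 50 mm and 8.59 degrees, less where a joint would pass 70% of its speed; a pose out of reach is approached as far as the arm can. A call with a gripper value outside its range is refused whole. "gripper" is the opening, from 0 (shut) to 1 (fully open), set as the call begins (left out, the last holds). The fingers move at their own pace and stop on an object; "force" is the grip in N (left out, the last holds). Time passes only in rows, so rows that repeat a pose let the fingers close. It gives the time, the measured TCP pose, the force, the opening and the grip force at its end, in the units of the state.
- ctrl.get_state(): the state, without advancing time (a new reading comes with each control period).
- ctrl.get_image(name): name is "side" or "top" or "wrist"; returns the picture (400x640x3 uint8, red, green, blue); there is no depth.
- ctrl.camera_model(name): a dict with "fx", "fy", "cx", "cy" (pixels), "R" (3x3) and "t" (3): a world point X has camera coordinates R X + t; the wrist camera has in their place "T_tool_cam" (4x4, takes a point from camera to tool coordinates, whose origin is the TCP and whose axes are the flange's). Camera axes: x right, y down, z forward; pixel columns grow to the right and rows downward; lengths in m; the calibration is good to about 2 mm. The wrist camera is an equidistant fisheye: a pixel r from the principal point sees the ray r / f radians off the axis. A picture is of the moment at which its call begins: read the wrist's pose just before it. camera_model takes no time and is no camera call.
- ctrl.close_job(): hands the job in; it is judged then, once.
The state is a dict: "time": time; "joint_positions": joint angles; "qd": joint speeds; "joint_torque": joint torques, N m; "position": TCP position; "tool_rot": TCP orientation; "ft_force": force on the tool from outside, world axes, zero at the start; "torque": the same for the moment, N m; "grip_width": opening from 0.0 (shut) to 1.0 (fully open); "grip_force": force on a finger pad.
Only numpy, scipy, OpenCV 4.12 (cv2) and the standard library are available. Lean on these libraries where they do the work, as an engineer would, in place of code of your own. Each camera call takes 0.05 s, during which the arm holds its last target. There are 200 camera calls.

### The job

The blue parts box already holds a dark steel bushing in one half. Stand the short brass bushing upright on the floor of the empty half and let go of it, then put the blue lid on by its yellow handle so that it sits fully down on the rim. Take the short brass bushing, not the tall one, which would stand above the rim: leave the tall one where it is.

Things in the scene. Friction and masses are not known exactly. Their poses are not given: they have to be found in the camera images.
- box: Blue open box, fixed, mm: outside 142 (x) by 157 (y) by 55 high, walls 6, floor 5. A divider along its x at y = 0, 5 thick, rises 25 above the floor; each half is 130 (x) by 70 (y). The half centred at y = +37.5 holds a dark steel bushing (diameter 44, 34 high); the half centred at y = -37.5 is empty. Origin: centre of underside, z up. Turned up to 17 degrees from the bench axes.
- lid: Loose lid, about 0.3 kg, lying right way up, mm: blue plate 158 (x) by 173 (y), z = 8 to 14; black locating block under it 110 (x) by 125 (y), z = 0 to 8, enters the box with 10 play each way; yellow handle bar on top 16 thick (x), 80 long (y), z = 14 to 52. Origin: centre of the block's underside. Closed, it is centred, x and y along the box's, origin 47 above the box's underside.
- brass_short: The bushing to pack: plain brass cylinder with a dark bore mark on top, 44 mm in diameter, 34 mm high, about 0.35 kg, loose, standing on the bench. Origin: centre of the underside, z up along its axis.
- brass_tall: Leave alone: same brass and diameter (44 mm) but 70 mm high, standing on the bench; origin: centre of underside. It, the short brass one and a dark steel bushing (diameter 44, 34 high) stand close together in any order in a triangle, at least 80 mm between centres and none in line with the other two.
There are look-alikes about, which are no part of the job. Leave any green or purple look-alike of the brass_short alone. Leave any red look-alike of the lid alone.

How it is judged:
By the outcome, as a careful person would: the job done as asked, in the order asked, and still so for the second after the job is handed in, with the robot touching nothing.
It also fails if it takes over 64 s, if anything falls off the work surface, if the arm or the gripper's body presses on something with over 40 N, if the wrist force passes 120 N, or if a joint passes its speed limit or range.

## Working session

There is one attempt and no reset: what is moved stays moved. The work goes in short steps, Python scripts to look and compute and a tool call to move; the robot and the scene stay as the last step left them, time stands still between calls to the robot, and variables do not carry over. Pictures are saved under pics/ and viewed, at most 10 in all, crops included, and the job is handed in when it is done.

Besides the shell and the picture viewer there is one more tool, called after "Emit:" as name(argument=value, ...) on one line, values as JSON. step_arm: Moves the arm, as the interface text tells. Its arguments: {"type":"object","properties":{"commands":{"type":"array"},"gripper":{"type":"number"},"force":{"type":"number"}},"required":["commands"]}

```bash
mkdir -p pics
python3 - <<'E'
from bench import ctrl
import cv2,numpy as np
for n in("top","side"):
    cv2.imwrite(f"pics/{n}0.png",ctrl.get_image(n)[...,::-1])
    print(n,{k:np.round(v,4).tolist() for k,v in ctrl.camera_model(n).items()})
print({k:np.round(v,4).tolist() for k,v in ctrl.camera_model("wrist").items()})
s=ctrl.get_state();print(s)
E
```

```text
top {'fx': 411.3468, 'fy': 411.3468, 'cx': 320.3264, 'cy': 198.2294, 'R': [[0.017, -0.9998, 0.0072], [-0.9837, -0.018, -0.1789], [0.179, -0.004, -0.9838]], 't': [-0.024, 0.4259, 0.9615]}
side {'fx': 400.1454, 'fy': 400.1454, 'cx': 324.8273, 'cy': 199.2122, 'R': [[0.8287, -0.5597, -0.0052], [-0.3386, -0.4939, -0.8009], [0.4457, 0.6654, -0.5988]], 't': [-0.3567, 0.1586, 0.968]}
{'fx': 309.7069, 'fy': 309.7069, 'cx': 320.5955, 'cy': 201.0224, 'T_tool_cam': [[0.0013, -0.9627, -0.2704, 0.0736], [1.0, 0.0013, 0.0001, 0.0002], [0.0003, -0.2704, 0.9627, -0.1477], [0.0, 0.0, 0.0, 1.0]]}
{'time': 0.1, 'joint_positions': array([-1.12690836,  0.32173084, -0.07006135,  1.45152283,  0.02261819,
        1.37080476, -0.05691323]), 'qd': array([ 8.19430993e-05, -6.08142496e-04,  4.24858954e-04, -2.13686673e-03,
       -6.08557352e-04, -1.46205069e-03, -7.31817760e-04]), 'joint_torque': array([-3.58761854e-04, -4.92571378e+01, -4.05850494e-01, -3.13396990e+01,
       -6.40678732e-02,  3.96350620e-02,  8.69436985e-05]), 'position': array([0.27071103, 0.59043945, 0.23559755]), 'tool_rot': array([-6.69880406e-01, -3.06909336e+00,  2.61059800e-03]), 'ft_force': array([ 0.22506947, -0.10245234,  0.57669846]), 'torque': array([ 0.03810065,  0.02811882, -0.0355533 ]), 'grip_force': 0.0, 'grip_width': 0.9969849839670057}
```

View pics/top0.png

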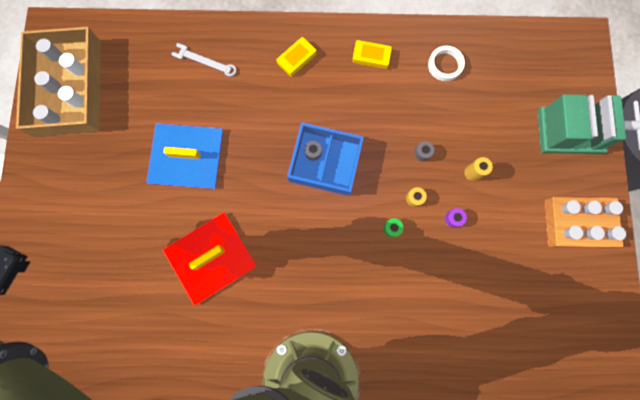

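View pics/side0.png

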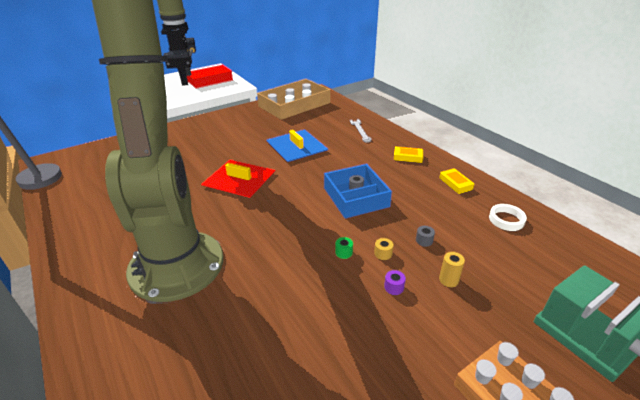

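Top view: the candidates for the short brass bushing are the short brass one at (417,197), the tall brass one at (480,168, long side visible), steel at (425,151), green at (394,228), purple at (457,217) and steel in the box at (313,150). I choose (417,197), which is also short in the side view at (384,249). The blue lid is at (185,156), with a red look-alike at (209,258). The box is at (326,158), and its empty half is towards the image right.

```bash
cat > h.py <<'E'
import cv2,numpy as np
from bench import ctrl
from scipy.spatial.transform import Rotation as Ro
def px2w(n,uv,z):
    m=ctrl.camera_model(n);R=np.array(m["R"]);t=np.array(m["t"])
    d=R.T@np.array([(uv[0]-m["cx"])/m["fx"],(uv[1]-m["cy"])/m["fy"],1]);c=-R.T@t
    return c+d*(z-c[2])/d[2]
def wpx2w(uv,z,s):
    m=ctrl.camera_model("wrist");T=np.array(m["T_tool_cam"])
    a=np.array([uv[0]-m["cx"],uv[1]-m["cy"]]);r=np.hypot(*a);th=r/m["fx"]
    d=np.r_[a/max(r,1e-9)*np.sin(th),np.cos(th)]
    R=Ro.from_rotvec(s["tool_rot"]).as_matrix()
    c=np.array(s["position"])+R@T[:3,3];d=R@T[:3,:3]@d
    return c+d*(z-c[2])/d[2]
def mask(img,lo,hi,roi):
    h=cv2.cvtColor(img,cv2.COLOR_RGB2HSV);m=cv2.inRange(h,np.array(lo),np.array(hi))
    o=np.zeros_like(m);x0,y0,x1,y1=roi;o[y0:y1,x0:x1]=m[y0:y1,x0:x1];return o
def big(m):
    return max(cv2.findContours(m,cv2.RETR_EXTERNAL,cv2.CHAIN_APPROX_NONE)[0],key=cv2.contourArea)
def rect(n,c,z,s=None):
    f=(lambda p:wpx2w(p,z,s)) if n=="wrist" else (lambda p:px2w(n,p,z))
    P=np.array([f(p)[:2] for p in c[:,0].astype(float)],np.float32)*1000
    return cv2.minAreaRect(P)
E
python3 - <<'E'
from h import *
t=cv2.imread("pics/top0.png")[...,::-1].copy()
B=([100,90,60],[130,255,255]);Y=([20,100,80],[35,255,255])
print("lid",rect("top",big(mask(t,*B,(130,110,240,200))),.014))
print("handle",rect("top",big(mask(t,*Y,(150,135,215,170))),.048))
print("box",rect("top",big(mask(t,*B,(270,110,380,205))),.055))
c=big(mask(t,[15,80,60],[35,255,255],(403,182,432,212)));print("brass",cv2.minEnclosingCircle(c),rect("top",c,.034))
for n,uv in(("short",(417,196)),("tall",(484,164)),("steel",(425,149)),("green",(394,226)),("purple",(457,215))):print(n,px2w("top",uv,.07 if n=="tall" else .034))
a=t[120:260,270:510];cv2.imwrite("pics/crop0.png",cv2.resize(a,None,fx=3.2,fy=3.2,interpolation=cv2.INTER_CUBIC)[...,::-1])
E
```

```text
lid ((535.1885375976562, 328.43060302734375), (173.1461639404297, 157.8864288330078), 86.57784271240234)
handle ((532.3717041015625, 325.7668151855469), (87.77407836914062, 21.48818588256836), 86.36124420166016)
box ((522.9630126953125, -25.920509338378906), (157.63467407226562, 151.70802307128906), 77.46397399902344)
brass ((416.0, 197.0), 10.816754341125488) ((435.7333068847656, -250.56219482421875), (47.315067291259766, 49.88719940185547), 1.0425053834915161)
short [ 0.43692326 -0.25305181  0.034     ]
tall [ 0.5110321  -0.40704405  0.07      ]
steel [ 0.55695986 -0.27609083  0.034     ]
green [ 0.36212949 -0.19555897  0.034     ]
purple [ 0.39171231 -0.34922213  0.034     ]
```

View pics/crop0.png

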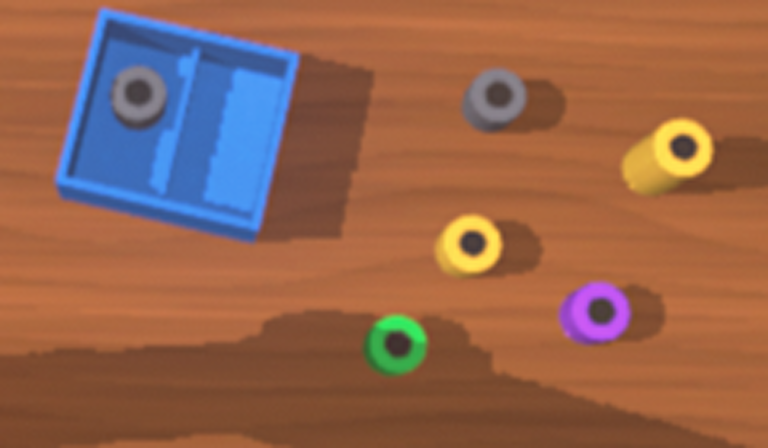

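The crop confirms it: the short brass bushing, with no long side wall, is at crop (472,242), which is full-image (417,196) and about (0.437,-0.253). Tall, steel, green and purple are clearly separate. The box yaw is about -13° and its empty half faces -y.

```bash
cat >> h.py <<'E'
def go(x,y,z,yaw):
    """tool shift (mm) & turn (deg) from the measured pose to TCP x,y,z, closing line (tool y) at yaw deg, pointing down"""
    s=ctrl.get_state();R=Ro.from_rotvec(s["tool_rot"]).as_matrix()
    a=np.radians(yaw);yv=np.array([np.cos(a),np.sin(a),0]);zv=np.array([0,0,-1.]);G=np.c_[np.cross(yv,zv),yv,zv]
    print("t%.2f"%s["time"],"pos",np.round(s["position"],4),"travel mm",np.round(R.T@(np.array([x,y,z])-s["position"])*1000,1),"turn",np.round(np.degrees(Ro.from_matrix(R.T@G).as_rotvec()),1),
     "F",np.round(s["ft_force"],1),"grip",round(float(s["grip_width"]),3),round(float(s["grip_force"]),1))
E
python3 -c "
from h import *
go(.47,.38,.24,30);go(.53,.2,.24,0)"
```

```text
t0.10 pos [0.2707 0.5904 0.2356] travel mm [-268.9 -108.3   -4.2] turn [-0.1  0.  35.4] F [ 0.2 -0.1  0.6] grip 0.997 0.0
t0.10 pos [0.2707 0.5904 0.2356] travel mm [-398.4 -246.9   -3.9] turn [-0.1  0.1 65.4] F [ 0.2 -0.1  0.6] grip 0.997 0.0
```

Emit:
step_arm(commands=[{"travel": [-0.04,-0.016,0],"turn": [0,0,7]},{"travel": [-0.085,-0.034,0],"turn": [0,0,14]},{"travel": [-0.13,-0.052,0],"turn": [0,0,21]},{"travel": [-0.175,-0.07,0],"turn": [0,0,28]},{"travel": [-0.22,-0.088,0],"turn": [0,0,35]}])

```text
time: 0.6
position: [0.4351, 0.4174, 0.2362]
tool_rot: [-1.569, -2.722, 0.001]
ft_force: [0.1, 0.1, -0.7]
grip_width: 0.998
grip_force: 0.0
```

```bash
python3 -c "
from h import *
go(.53,.15,.24,0)
s=ctrl.get_state();im=ctrl.get_image('wrist');np.save('w1.npy',im);cv2.imwrite('pics/w1.png',im[...,::-1]);print(s['position'])
import pickle;pickle.dump(s,open('s1.p','wb'))"
```

```text
t0.60 pos [0.4351 0.4174 0.2362] travel mm [-279.   -52.    -3.7] turn [-0.   0.  30.1] F [ 0.1  0.1 -0.7] grip 0.998 0.0
[0.43511219 0.41744949 0.23621708]
```

View pics/w1.png

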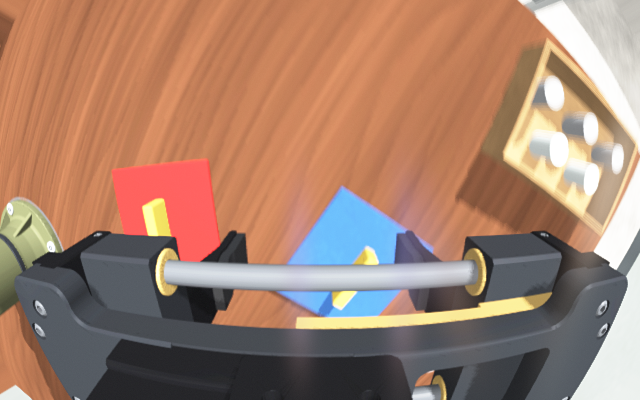

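Wrist view: the gripper hides the middle of the picture, and the blue lid shows at (360,255) with its handle at (352,280). The camera sees mainly the tool's +x side. I'll refine the poses from the top picture by fitting silhouettes while moving on.

Emit:
step_arm(commands=[{"travel": [-0.045,-0.008,0],"turn": [0,0,6]},{"travel": [-0.09,-0.016,0],"turn": [0,0,12]},{"travel": [-0.135,-0.025,0],"turn": [0,0,18]},{"travel": [-0.18,-0.034,0],"turn": [0,0,24]},{"travel": [-0.225,-0.042,0],"turn": [0,0,30]}])

```text
time: 1.15
position: [0.5117, 0.2022, 0.2363]
tool_rot: [-2.218, -2.224, 0.0]
ft_force: [1.1, -0.1, 0.3]
grip_width: 1.001
grip_force: 0.0
```

```bash
cat > fit.py <<'E'
from h import *
from scipy.optimize import minimize
def proj(n,P):
    m=ctrl.camera_model(n);q=P@np.array(m["R"]).T+m["t"];return np.c_[q[:,0]/q[:,2]*m["fx"]+m["cx"],q[:,1]/q[:,2]*m["fy"]+m["cy"]]
def prism(poly,z0,z1):return np.r_[np.c_[poly,np.full(len(poly),z0)],np.c_[poly,np.full(len(poly),z1)]]
def fit(n,m,pts,p0,roi,k=8):
    x0,y0,x1,y1=roi;M=cv2.resize(m[y0:y1,x0:x1],None,fx=k,fy=k,interpolation=cv2.INTER_LINEAR)>127
    def cost(p):
        a=np.radians(p[2]) if len(p)>2 else 0;c,s=np.cos(a),np.sin(a)
        W=pts.copy();W[:,:2]=pts[:,:2]@np.array([[c,s],[-s,c]])+p[:2]/1000
        q=(proj(n,W)+.5-[x0,y0])*k-.5;S=np.zeros(M.shape,np.uint8);cv2.fillConvexPoly(S,cv2.convexHull(np.round(q*16).astype(np.int32)),1,shift=4)
        S=S>0;return 1-(S&M).sum()/(S|M).sum()
    r=minimize(cost,p0,method="Nelder-Mead",options=dict(initial_simplex=np.array([p0]+[np.array(p0)+4*e for e in np.eye(len(p0))])))
    return np.round(r.x,1),round(r.fun,3)
R=lambda a,b:np.array([[a,b],[-a,b],[-a,-b],[a,-b]])/2
th=np.linspace(0,2*np.pi,40);C=.022*np.c_[np.cos(th),np.sin(th)]
def close(m):return cv2.morphologyEx(m,cv2.MORPH_CLOSE,np.ones((5,5)))
def fill(m):o=np.zeros_like(m);cv2.drawContours(o,[big(m)],-1,255,-1);return o
E
python3 - <<'E'
from fit import *
B=([100,90,40],[130,255,255])
for n,rb,rl,rs in(("top",(270,110,380,205),(130,110,240,200),(400,180,432,212)),("side",(315,155,400,225),(260,125,335,168),(370,232,398,265))):
    t=cv2.imread(f"pics/{n}0.png")[...,::-1].copy()
    print(n,"box",fit(n,fill(mask(t,*B,rb)),prism(R(.142,.157),0,.055),[523,-26,-13],rb))
    print("lid",fit(n,fill(close(mask(t,*B,rl)|mask(t,[18,90,60],[35,255,255],rl))),prism(R(.158,.173),.008,.014) if n=="top" else np.r_[prism(R(.158,.173),.008,.014)],[535,328,-3],rl))
    print("brass",fit(n,fill(close(mask(t,[18,140,60],[35,255,255],rs))),prism(C,0,.034),[437,-253],rs))
go(.5,-.08,.24,-13)
E
```

```text
top box (array([528.2, -27. , -12.6]), np.float64(0.021))
lid (array([535.6, 329.2,  -3.5]), np.float64(0.022))
brass (array([ 438.7, -254. ]), np.float64(0.076))
side box (array([524.7, -23.6, -12.4]), np.float64(0.019))
lid (array([532.9, 333.6,  -3.2]), np.float64(0.048))
brass (array([ 435.7, -250.4]), np.float64(0.052))
t1.15 pos [0.5117 0.2022 0.2363] travel mm [-282.1  -12.6   -3.7] turn [-0.   0.  13.2] F [ 1.1 -0.1  0.3] grip 1.001 0.0
```

Emit:
step_arm(commands=[{"travel": [-0.048,0,0],"turn": [0,0,3]},{"travel": [-0.095,-0.002,0],"turn": [0,0,6]},{"travel": [-0.14,-0.005,0],"turn": [0,0,9]},{"travel": [-0.185,-0.008,0],"turn": [0,0,12]},{"travel": [-0.23,-0.01,0],"turn": [0,0,13]}])

```text
time: 1.65
position: [0.5026, -0.0278, 0.2364]
tool_rot: [-2.453, -1.963, -0.0]
ft_force: [0.7, -0.1, -0.4]
grip_width: 0.998
grip_force: 0.0
```

```bash
python3 -c "
from h import *
go(.437,-.252,.12,-13)"
```

```text
t1.65 pos [ 0.5026 -0.0278  0.2364] travel mm [-233.2  -14.8  116.3] turn [-0.  -0.   0.3] F [ 0.7 -0.1 -0.4] grip 0.998 0.0
```

Emit:
step_arm(commands=[{"travel": [-0.045,-0.003,0.01],"turn": [0,0,0]},{"travel": [-0.09,-0.006,0.03],"turn": [0,0,0]},{"travel": [-0.135,-0.009,0.05],"turn": [0,0,0]},{"travel": [-0.18,-0.012,0.07],"turn": [0,0,0]},{"travel": [-0.225,-0.015,0.085],"turn": [0,0,0]}])

```text
time: 2.15
position: [0.4382, -0.2435, 0.1504]
tool_rot: [-2.451, -1.964, -0.0]
ft_force: [0.9, 0.4, -0.1]
grip_width: 1.004
grip_force: 0.0
```

Emit:
step_arm(commands=[{"travel": [-0.008,0,0.03],"turn": [0,0,0]},{"travel": [-0.008,0,0.03],"turn": [0,0,0]},{"travel": [-0.008,0,0.03],"turn": [0,0,0]}])

```text
time: 2.45
position: [0.4376, -0.2494, 0.1213]
tool_rot: [-2.451, -1.963, 0.001]
ft_force: [0.6, 0.2, -0.1]
grip_width: 1.0
grip_force: 0.0
```

```bash
python3 -c "
from h import *
go(.437,-.252,.019,-13)
for n in ('side','wrist'):
  im=ctrl.get_image(n);cv2.imwrite('pics/%s2.png'%n,im[...,::-1])
a=cv2.imread('pics/side2.png')[150:330,300:500];b=cv2.imread('pics/wrist2.png')
cv2.imwrite('pics/c2.png',np.hstack([cv2.resize(a,(400,360)),cv2.resize(b,(400,360))]))"
```

```text
t2.45 pos [ 0.4376 -0.2494  0.1213] travel mm [ -2.7   0.2 102.3] turn [-0.1 -0.   0.4] F [ 0.6  0.2 -0.1] grip 1.0 0.0
```

View pics/c2.png

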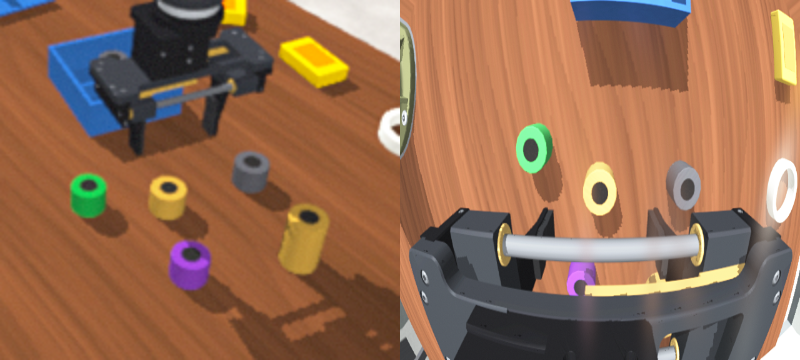

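The side crop shows the gripper above and beside the short brass bushing. In the wrist view (right half) the brass bore is at about (600,190), which is wrist pixel (320,211), centred between the fingers at (545,240) and (660,235).

```bash
python3 -c "
from h import *
s=ctrl.get_state();im=cv2.imread('pics/wrist2.png')[...,::-1].copy()
m=mask(im,[0,0,0],[180,255,75],(296,190,342,232));M=cv2.moments(m);u=(M['m10']/M['m00'],M['m01']/M['m00']);print(u,(m>0).sum(),wpx2w(u,.034,s))"
```

```text
(324.994708994709, 214.16402116402116) 189 [ 0.44244371 -0.25319223  0.034     ]
```

Emit:
step_arm(commands=[{"travel": [-0.003,0.001,0.035],"turn": [0,0,0]},{"travel": [-0.003,0.002,0.07],"turn": [0,0,0]},{"travel": [-0.003,0.002,0.09],"turn": [0,0,0]},{"travel": [-0.003,0.002,0.102],"turn": [0,0,0]},{"travel": [-0.003,0.002,0.102],"turn": [0,0,0]}])

```text
time: 3.05
position: [0.4392, -0.2525, 0.0191]
tool_rot: [-2.449, -1.965, 0.001]
ft_force: [0.9, -0.5, -0.5]
grip_width: 1.003
grip_force: 0.0
```

Emit:
step_arm(commands=[{"travel": [0,0,0],"turn": [0,0,0]},{"travel": [0,0,0],"turn": [0,0,0]},{"travel": [0,0,0],"turn": [0,0,0]},{"travel": [0,0,0],"turn": [0,0,0]},{"travel": [0,0,0],"turn": [0,0,0]}], gripper=0.4, force=25)

```text
time: 3.55
position: [0.4393, -0.2537, 0.0199]
tool_rot: [2.452, 1.963, 0.001]
ft_force: [-0.8, -0.3, -0.3]
grip_width: 0.627
grip_force: 0.0
```

```bash
python3 -c "
from h import *
go(.437,-.252,.12,-13)"
```

```text
t3.55 pos [ 0.4393 -0.2537  0.0199] travel mm [   1.1   -2.5 -100.1] turn [ 0.  -0.   0.4] F [-0.8 -0.3 -0.3] grip 0.627 0.0
```

Emit:
step_arm(commands=[{"travel": [0,0,0],"turn": [0,0,0]},{"travel": [0,0,0],"turn": [0,0,0]},{"travel": [0,0,0],"turn": [0,0,0]},{"travel": [0,0,0],"turn": [0,0,0]}], gripper=0.4)

```text
time: 3.95
position: [0.4376, -0.2533, 0.0194]
tool_rot: [-2.45, -1.962, 0.002]
ft_force: [-3.4, 0.7, 5.4]
grip_width: 0.499
grip_force: 25.0
```

Emit:
step_arm(commands=[{"travel": [0,0,-0.02],"turn": [0,0,0]},{"travel": [0,0,-0.045],"turn": [0,0,0]},{"travel": [0,0,-0.075],"turn": [0,0,0]},{"travel": [0,0,-0.1],"turn": [0,0,0]},{"travel": [0,0,-0.12],"turn": [0,0,0]}])

```text
time: 4.45
position: [0.4389, -0.2536, 0.1403]
tool_rot: [2.452, 1.963, 0.001]
ft_force: [-0.1, -0.2, -3.6]
grip_width: 0.499
grip_force: 25.0
```

```bash
python3 -c "
from h import *
go(.5184,-.0619,.14,-12.5)"
```

```text
t4.45 pos [ 0.4389 -0.2536  0.1403] travel mm [204.5  35.6   0.4] turn [ 0.  -0.  -0.1] F [-0.1 -0.2 -3.6] grip 0.499 25.0
```

Emit:
step_arm(commands=[{"travel": [0.035,0.006,0],"turn": [0,0,0]},{"travel": [0.08,0.014,0],"turn": [0,0,0]},{"travel": [0.125,0.022,0],"turn": [0,0,0]},{"travel": [0.17,0.03,0],"turn": [0,0,0]},{"travel": [0.195,0.034,0],"turn": [0,0,0]}])

```text
time: 4.95
position: [0.5155, -0.0658, 0.1387]
tool_rot: [-2.446, -1.968, -0.001]
ft_force: [0.7, -0.2, -3.6]
grip_width: 0.499
grip_force: 25.0
```

Emit:
step_arm(commands=[{"travel": [0.009,0.002,0],"turn": [0,0,0]},{"travel": [0.009,0.002,0],"turn": [0,0,0]},{"travel": [0.009,0.002,0],"turn": [0,0,0]}])

```text
time: 5.25
position: [0.5179, -0.0642, 0.1391]
tool_rot: [2.454, 1.961, -0.002]
ft_force: [-0.1, -0.5, -4.5]
grip_width: 0.503
grip_force: 25.0
```

```bash
python3 -c "
from h import *
go(.5184,-.0619,.026,-12.5)
for n in ('top','side','wrist'):
  im=ctrl.get_image(n);cv2.imwrite('pics/%s3.png'%n,im[...,::-1])
t=cv2.imread('pics/side3.png')[120:260,280:440];b=cv2.imread('pics/wrist3.png')
cv2.imwrite('pics/c3.png',np.hstack([cv2.resize(t,(411,360)),cv2.resize(b,(389,360))]))"
```

```text
t5.25 pos [ 0.5179 -0.0642  0.1391] travel mm [2.600e+00 1.000e-01 1.131e+02] turn [-0.   0.1 -0.2] F [-0.1 -0.5 -4.5] grip 0.503 25.0
```

View pics/c3.png

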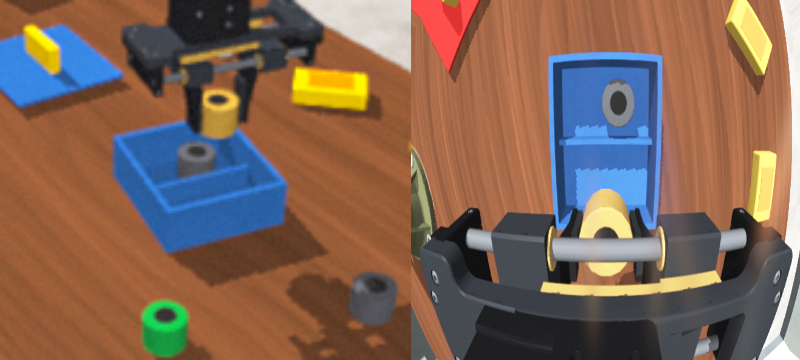

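Side crop: the brass bushing hangs upright in the gripper above the box's empty half. In the wrist view the far rim corners are at crop (549,55) and (663,53), and the empty half's floor at (608,190). I'll check the box pose from these corners.

```bash
python3 -c "
from h import *
s=ctrl.get_state()
im=cv2.imread('pics/wrist3.png')[...,::-1].copy()
c=big(mask(im,[100,90,40],[130,255,255],(200,30,440,262)))[:,0]
A=c[np.argmin(c.sum(1))];B=c[np.argmax(c[:,0]-c[:,1]*1.0)]
a,b=wpx2w(A,.055,s),wpx2w(B,.055,s);print(A,B,a,b,'len',np.linalg.norm(b-a)*1e3)
v=(b-a)/np.linalg.norm(b-a);yaw=np.degrees(np.arctan2(v[1],v[0]));mid=(a+b)/2;n=np.array([-v[1],v[0],0]);cen=mid-n*.0785;print('yaw',yaw,'cen',cen,'empty',cen-n*.0375)"
```

```text
[227  63] [412  62] [0.4752831  0.06581043 0.055     ] [0.61213572 0.03551226 0.055     ] len 140.16639513140265
yaw -12.48350754335368 cen [ 0.52674096 -0.02598278  0.055     ] empty [ 0.51863502 -0.06259622  0.055     ]
```

Emit:
step_arm(commands=[{"travel": [0.002,0,0.03],"turn": [0,0,0]},{"travel": [0.002,0,0.06],"turn": [0,0,0]},{"travel": [0.002,0,0.085],"turn": [0,0,0]},{"travel": [0.002,0,0.102],"turn": [0,0,0]},{"travel": [0.002,0,0.108],"turn": [0,0,0]}])

```text
time: 5.9
position: [0.5174, -0.0616, 0.0298]
tool_rot: [-2.453, -1.961, 0.005]
ft_force: [-0.2, -0.6, -3.1]
grip_width: 0.501
grip_force: 25.0
```

Emit:
step_arm(commands=[{"travel": [0,0,0.002],"turn": [0,0,0]},{"travel": [0,0,0.004],"turn": [0,0,0]},{"travel": [0,0,0.006],"turn": [0,0,0]},{"travel": [0,0,0.006],"turn": [0,0,0]}])

```text
time: 6.3
position: [0.5196, -0.0605, 0.0261]
tool_rot: [2.452, 1.963, 0.002]
ft_force: [-0.1, 0.2, -4.4]
grip_width: 0.499
grip_force: 25.0
```

```bash
python3 -c "
from h import *
go(.5186,-.0622,.0245,-12.5)"
```

```text
t6.30 pos [ 0.5196 -0.0605  0.0261] travel mm [-1.9 -0.6  1.6] turn [ 0.1 -0.  -0.1] F [-0.1  0.2 -4.4] grip 0.499 25.0
```

Emit:
step_arm(commands=[{"travel": [0,0,0.001],"turn": [0,0,0]},{"travel": [0,0,0.0025],"turn": [0,0,0]},{"travel": [0,0,0.0025],"turn": [0,0,0]}])

```text
time: 6.6
position: [0.5197, -0.0604, 0.0245]
tool_rot: [-2.452, -1.964, -0.002]
ft_force: [-3.2, 0.6, 6.1]
grip_width: 0.5
grip_force: 25.0
```

```bash
python3 -c "
from h import *
go(.5186,-.0622,.0245,-12.5)"
```

```text
t6.60 pos [ 0.5197 -0.0604  0.0245] travel mm [-2.  -0.7 -0. ] turn [ 0.  -0.1 -0.1] F [-3.2  0.6  6.1] grip 0.5 25.0
```

Contact with the floor is made. Release with a partial opening, then lift.

Emit:
step_arm(commands=[{"travel": [0,0,0],"turn": [0,0,0]},{"travel": [0,0,0],"turn": [0,0,0]},{"travel": [0,0,0],"turn": [0,0,0]},{"travel": [0,0,0],"turn": [0,0,0]}], gripper=0.7)

```text
time: 7.0
position: [0.5194, -0.0605, 0.0232]
tool_rot: [2.452, 1.964, 0.001]
ft_force: [-0.4, -0.1, -0.5]
grip_width: 0.69
grip_force: 0.0
```

Emit:
step_arm(commands=[{"travel": [0,0,-0.015],"turn": [0,0,0]},{"travel": [0,0,-0.04],"turn": [0,0,0]},{"travel": [0,0,-0.08],"turn": [0,0,0]},{"travel": [0,0,-0.12],"turn": [0,0,0]},{"travel": [0,0,-0.15],"turn": [0,0,0]}])

```text
time: 7.5
position: [0.5199, -0.061, 0.1767]
tool_rot: [2.451, 1.962, 0.005]
ft_force: [0.8, -0.1, -0.3]
grip_width: 0.7
grip_force: 0.0
```

```bash
python3 -c "
from h import *
go(.53,.19,.18,-5);go(.5345,.331,.12,-3.4)"
```

```text
t7.50 pos [ 0.5199 -0.061   0.1767] travel mm [247.1 -45.2  -3.1] turn [ 0.2 -0.1 -7.7] F [ 0.8 -0.1 -0.3] grip 0.7 0.0
t7.50 pos [ 0.5199 -0.061   0.1767] travel mm [385.6 -72.   56.9] turn [ 0.2 -0.  -9.3] F [ 0.8 -0.1 -0.3] grip 0.7 0.0
```

Emit:
step_arm(commands=[{"travel": [0.045,-0.008,0],"turn": [0,0,-2]},{"travel": [0.092,-0.017,0],"turn": [0,0,-4]},{"travel": [0.14,-0.026,0],"turn": [0,0,-6]},{"travel": [0.188,-0.035,0],"turn": [0,0,-8]},{"travel": [0.23,-0.043,0],"turn": [0,0,-9]}])

```text
time: 8.0
position: [0.5273, 0.1761, 0.1745]
tool_rot: [2.288, 2.152, 0.003]
ft_force: [0.1, -0.7, -0.2]
grip_width: 0.701
grip_force: 0.0
```

Emit:
step_arm(commands=[{"travel": [0.02,0,0],"turn": [0,0,0]},{"travel": [0.02,0,0],"turn": [0,0,0]},{"travel": [0.02,0,0],"turn": [0,0,0]}], gripper=0.7)

```text
time: 8.3
position: [0.529, 0.1918, 0.1735]
tool_rot: [2.291, 2.148, -0.001]
ft_force: [0.4, -0.2, 0.5]
grip_width: 0.699
grip_force: 0.0
```

```bash
python3 -c "
from fit import *
import pickle
s=ctrl.get_state();pickle.dump(s,open('s4.p','wb'))
go(.5345,.331,.12,-3.4)
for n in ('top','wrist'):
  im=ctrl.get_image(n);cv2.imwrite('pics/%s4.png'%n,im[...,::-1])
t=cv2.imread('pics/top4.png')[110:210,270:380];b=cv2.imread('pics/wrist4.png')
cv2.imwrite('pics/c4.png',np.hstack([cv2.resize(t,(360,360)),cv2.resize(b,(440,360))]))
im=b[...,::-1].copy()
for nm,m,z in(('handle',mask(im,[18,90,60],[35,255,255],(230,60,410,225)),.05),('lid',mask(im,[100,90,40],[130,255,255],(130,30,520,225)),.014)):
  c=big(m);print(nm,cv2.boundingRect(c),rect('wrist',c,z,s))
"
```

```text
t8.30 pos [0.529  0.1918 0.1735] travel mm [139.4  -3.5  53.3] turn [ 0.   0.1 -0.3] F [ 0.4 -0.2  0.5] grip 0.699 0.0
handle (308, 60, 18, 30) ((533.0382690429688, 302.4032287597656), (25.912174224853516, 14.609596252441406), 86.38381958007812)
lid (239, 30, 158, 109) ((533.0834350585938, 301.3379211425781), (112.26634979248047, 156.4788360595703), 86.51392364501953)
```

View pics/c4.png

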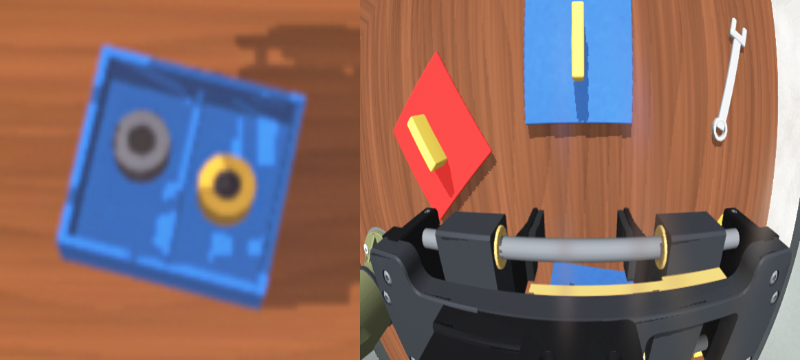

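The top crop (left) shows the brass bushing upright in the empty half at crop (228,187), with steel in the other half. The wrist view shows the lid with its handle at crop (578,40); the near edge and handle put the lid at about (0.535,0.331), yaw -3.5°, matching the earlier fit.

Emit:
step_arm(commands=[{"travel": [0.04,-0.001,0.01],"turn": [0,0,0]},{"travel": [0.085,-0.002,0.02],"turn": [0,0,0]},{"travel": [0.12,-0.003,0.035],"turn": [0,0,0]},{"travel": [0.138,-0.004,0.05],"turn": [0,0,0]},{"travel": [0.14,-0.004,0.06],"turn": [0,0,0]}])

```text
time: 8.9
position: [0.533, 0.3344, 0.1119]
tool_rot: [-2.288, -2.152, 0.001]
ft_force: [-0.7, -0.5, -0.2]
grip_width: 0.701
grip_force: 0.0
```

Emit:
step_arm(commands=[{"travel": [0,0,0],"turn": [0,0,0]},{"travel": [0,0,0],"turn": [0,0,0]}], gripper=0.6)

```text
time: 9.1
position: [0.5347, 0.3303, 0.1136]
tool_rot: [2.294, 2.145, -0.001]
ft_force: [0.6, 0.3, 0.0]
grip_width: 0.624
grip_force: 0.0
```

```bash
python3 -c "
from h import *
go(.5347,.331,.031,-3.5)"
```

```text
t9.10 pos [0.5347 0.3303 0.1136] travel mm [ 0.8 -0.1 82.6] turn [ 0.   0.1 -0.3] F [0.6 0.3 0. ] grip 0.624 0.0
```

Emit:
step_arm(commands=[{"travel": [0,0,0.025],"turn": [0,0,0]},{"travel": [0,0,0.05],"turn": [0,0,0]},{"travel": [0,0,0.07],"turn": [0,0,0]},{"travel": [0,0,0.08],"turn": [0,0,0]},{"travel": [0,0,0.082],"turn": [0,0,0]}])

```text
time: 9.6
position: [0.5339, 0.3316, 0.0309]
tool_rot: [2.293, 2.147, -0.001]
ft_force: [-0.6, -1.0, 0.2]
grip_width: 0.596
grip_force: 0.0
```

Emit:
step_arm(commands=[{"travel": [0,0,0],"turn": [0,0,0]},{"travel": [0,0,0],"turn": [0,0,0]},{"travel": [0,0,0],"turn": [0,0,0]},{"travel": [0,0,0],"turn": [0,0,0]},{"travel": [0,0,0],"turn": [0,0,0]}], gripper=0.08, force=40)

```text
time: 10.1
position: [0.5338, 0.3335, 0.0315]
tool_rot: [2.29, 2.15, 0.001]
ft_force: [0.5, 1.0, -0.1]
grip_width: 0.226
grip_force: 0.0
```

Emit:
step_arm(commands=[{"travel": [0,0,0],"turn": [0,0,0]},{"travel": [0,0,0],"turn": [0,0,0]},{"travel": [0,0,0],"turn": [0,0,0]}])

```text
time: 10.4
position: [0.534, 0.3334, 0.0315]
tool_rot: [2.29, 2.15, 0.002]
ft_force: [1.9, 1.1, 2.1]
grip_width: 0.183
grip_force: 40.0
```

```bash
python3 -c "
from h import *
go(.5347,.331,.13,-3.5)"
```

```text
t10.40 pos [0.534  0.3334 0.0315] travel mm [ -2.3   0.9 -98.5] turn [ 0.1 -0.  -0.1] F [1.9 1.1 2.1] grip 0.183 40.0
```

Emit:
step_arm(commands=[{"travel": [0,0,-0.015],"turn": [0,0,0]},{"travel": [0,0,-0.035],"turn": [0,0,0]},{"travel": [0,0,-0.06],"turn": [0,0,0]},{"travel": [0,0,-0.085],"turn": [0,0,0]},{"travel": [0,0,-0.1],"turn": [0,0,0]}])

```text
time: 10.9
position: [0.5339, 0.3336, 0.1335]
tool_rot: [-2.291, -2.15, -0.003]
ft_force: [0.4, -0.5, -3.6]
grip_width: 0.178
grip_force: 40.0
```

```bash
python3 -c "
from h import *
go(.5266,-.0257,.13,-12.5)"
```

```text
t10.90 pos [0.5339 0.3336 0.1335] travel mm [-359.    15.4    3. ] turn [ 0.1 -0.1  8.9] F [ 0.4 -0.5 -3.6] grip 0.178 40.0
```

Emit:
step_arm(commands=[{"travel": [-0.03,0.001,0],"turn": [0,0,1]},{"travel": [-0.07,0.003,0],"turn": [0,0,2]},{"travel": [-0.11,0.005,0],"turn": [0,0,3]},{"travel": [-0.15,0.007,0],"turn": [0,0,4]},{"travel": [-0.19,0.008,0],"turn": [0,0,5]}])

```text
time: 11.4
position: [0.5288, 0.1414, 0.1309]
tool_rot: [-2.382, -2.047, 0.001]
ft_force: [0.4, -0.3, -2.3]
grip_width: 0.181
grip_force: 40.0
```

```bash
python3 -c "
from h import *
go(.5266,-.0257,.13,-12.5)"
```

```text
t11.40 pos [0.5288 0.1414 0.1309] travel mm [-165.5   23.     1. ] turn [-0.1  0.   3.8] F [ 0.4 -0.3 -2.3] grip 0.181 40.0
```

Emit:
step_arm(commands=[{"travel": [-0.04,0.006,0],"turn": [0,0,1]},{"travel": [-0.08,0.012,0],"turn": [0,0,2]},{"travel": [-0.12,0.017,0],"turn": [0,0,3]},{"travel": [-0.15,0.021,0],"turn": [0,0,3.8]},{"travel": [-0.165,0.023,0],"turn": [0,0,3.8]}])

```text
time: 11.9
position: [0.5265, -0.0274, 0.1311]
tool_rot: [2.454, 1.962, -0.002]
ft_force: [-0.7, -0.1, -2.1]
grip_width: 0.185
grip_force: 40.0
```

Emit:
step_arm(commands=[{"travel": [0,0,0],"turn": [0,0,0]},{"travel": [0,0,0],"turn": [0,0,0]},{"travel": [0,0,0],"turn": [0,0,0]}])

```text
time: 12.2
position: [0.5274, -0.0214, 0.1309]
tool_rot: [-2.446, -1.97, -0.0]
ft_force: [0.2, 0.2, -2.6]
grip_width: 0.176
grip_force: 40.0
```

```bash
python3 -c "
from h import *
go(.5266,-.0257,.078,-12.5)
s=ctrl.get_state()
for n in ('side','wrist'):
  im=ctrl.get_image(n);cv2.imwrite('pics/%s5.png'%n,im[...,::-1])
t=cv2.imread('pics/side5.png')[120:260,280:440];b=cv2.imread('pics/wrist5.png')
cv2.imwrite('pics/c5.png',np.hstack([cv2.resize(t,(400,350)),cv2.resize(b,(400,350))]))
im=b[...,::-1].copy()
c=big(mask(im,[100,90,40],[130,255,255],(130,60,520,225)))[:,0]
z=s['position'][2]-.031+.014
A=c[np.argmin(c.sum(1))];B=c[np.argmax(c[:,0]-c[:,1])]
a,b=wpx2w(A,z,s),wpx2w(B,z,s);v=(b-a)/np.linalg.norm(b-a);n=np.array([-v[1],v[0],0])
print(A,B,'len',np.linalg.norm(b-a),'yaw',np.degrees(np.arctan2(v[1],v[0])),'lid cen',(a+b)/2-n*.0865)
"
```

```text
t12.20 pos [ 0.5274 -0.0214  0.1309] travel mm [-4.4  0.1 52.9] turn [-0.  -0.   0.2] F [ 0.2  0.2 -2.6] grip 0.176 40.0
[183 106] [458 107] len 0.15390927495589218 yaw -12.42957852055527 lid cen [ 0.5267687  -0.02502625  0.11391704]
```

View pics/c5.png

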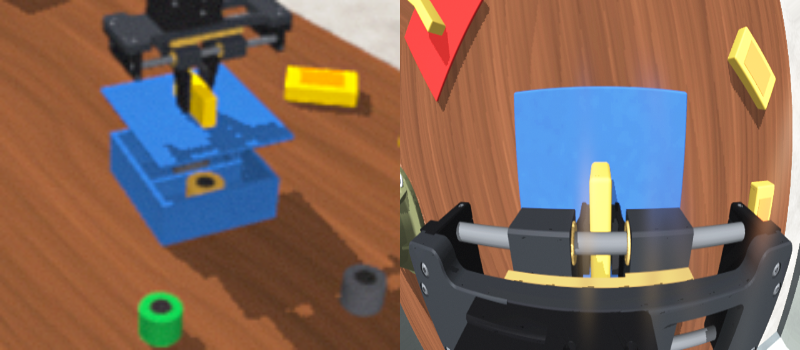

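Side crop: the lid hangs level above the box, with the brass bushing visible below it. In the wrist view the lid's far corners are at crop (515,93) and (686,92), which puts the lid centre at about (0.527,-0.025), yaw -12.4°. That is within 1–2 mm of the box, so I lower it.

Emit:
step_arm(commands=[{"travel": [-0.001,0,0.012],"turn": [0,0,0]},{"travel": [-0.001,0,0.024],"turn": [0,0,0]},{"travel": [-0.001,0,0.034],"turn": [0,0,0]},{"travel": [-0.001,0,0.042],"turn": [0,0,0]},{"travel": [-0.001,0,0.046],"turn": [0,0,0]}])

```text
time: 12.8
position: [0.5265, -0.0245, 0.0836]
tool_rot: [-2.448, -1.967, 0.003]
ft_force: [0.2, 0.7, -2.9]
grip_width: 0.182
grip_force: 40.0
```

Emit:
step_arm(commands=[{"travel": [0,0,0.002],"turn": [0,0,0]},{"travel": [0,0,0.004],"turn": [0,0,0]},{"travel": [0,0,0.006],"turn": [0,0,0]},{"travel": [0,0,0.006],"turn": [0,0,0]}])

```text
time: 13.2
position: [0.5274, -0.0244, 0.0791]
tool_rot: [2.449, 1.968, 0.0]
ft_force: [0.8, 0.5, -3.1]
grip_width: 0.182
grip_force: 40.0
```

Emit:
step_arm(commands=[{"travel": [0,0,0.001],"turn": [0,0,0]},{"travel": [0,0,0.002],"turn": [0,0,0]},{"travel": [0,0,0.002],"turn": [0,0,0]}])

```text
time: 13.5
position: [0.5276, -0.0244, 0.0784]
tool_rot: [-2.449, -1.968, -0.001]
ft_force: [-3.8, 0.4, 6.2]
grip_width: 0.183
grip_force: 40.0
```

Contact is at the expected height (0.078). Release and lift.

Emit:
step_arm(commands=[{"travel": [0,0,0],"turn": [0,0,0]},{"travel": [0,0,0],"turn": [0,0,0]},{"travel": [0,0,0],"turn": [0,0,0]},{"travel": [0,0,0],"turn": [0,0,0]},{"travel": [0,0,0],"turn": [0,0,0]}], gripper=0.5)

```text
time: 14.0
position: [0.5274, -0.0244, 0.0771]
tool_rot: [2.449, 1.968, 0.0]
ft_force: [0.5, -0.6, -0.5]
grip_width: 0.481
grip_force: 0.0
```

Emit:
step_arm(commands=[{"travel": [0,0,-0.015],"turn": [0,0,0]},{"travel": [0,0,-0.04],"turn": [0,0,0]},{"travel": [0,0,-0.08],"turn": [0,0,0]},{"travel": [0,0,-0.12],"turn": [0,0,0]},{"travel": [0,0,-0.15],"turn": [0,0,0]}])

```text
time: 14.5
position: [0.5281, -0.0248, 0.2309]
tool_rot: [2.448, 1.966, 0.005]
ft_force: [-0.2, 0.1, -0.6]
grip_width: 0.499
grip_force: 0.0
```

Emit:
step_arm(commands=[{"travel": [-0.04,0,0],"turn": [0,0,0]},{"travel": [-0.08,0,0],"turn": [0,0,0]},{"travel": [-0.12,0,0],"turn": [0,0,0]},{"travel": [-0.16,0,0],"turn": [0,0,0]},{"travel": [-0.2,0,0],"turn": [0,0,0]}])

```text
time: 15.0
position: [0.4838, -0.2214, 0.2284]
tool_rot: [2.448, 1.967, 0.003]
ft_force: [1.0, 0.2, 0.6]
grip_width: 0.497
grip_force: 0.0
```

Run:
```python
from fit import *
I={}
for n in('top','side'):
    I[n]=ctrl.get_image(n);cv2.imwrite(f'pics/{n}6.png',I[n][...,::-1])
a=I['top'][100:220,260:400];b=I['side'][130:250,280:420]
cv2.imwrite('pics/c6.png',np.hstack([cv2.resize(x,(400,343),interpolation=cv2.INTER_CUBIC) for x in(a,b)])[...,::-1])
```

```text
(no output)
```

View pics/c6.png

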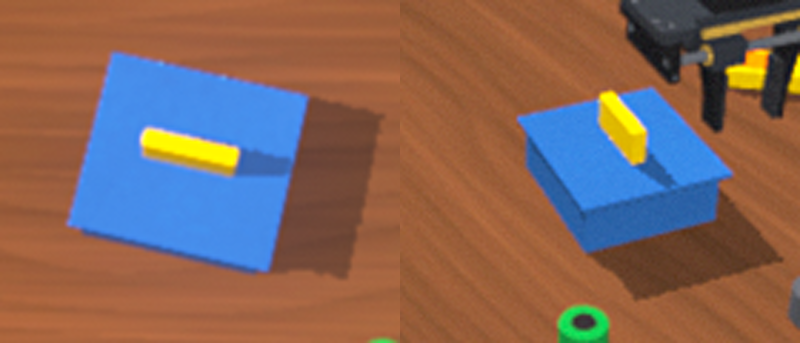

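The lid sits flat, centred and aligned on the box in both views: the plate is at crop (190,160) in top and (625,150) in side, with an even overhang and no gap. I'm handing in.

```bash
python3 -c "
from bench import ctrl
print(ctrl.close_job())"
```

```text
the job is handed in; nothing more can be done
None
```

The short brass bushing is standing in the empty half of the box, and the blue lid is on; the last pictures show it flat and centred with no gap. I handed the job in at about 15 s of the 64 s allowed, and the judge gave no verdict.

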